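# Tap a spindle bearing cup square into its housing

## Task

On the machine deck stand two bearing housings; in one the steel bearing cup still stands proud. Tap that cup down with the shut fingers on its two pads alternately: blue first, then yellow, then blue again and yellow again, going on in turn for as long as needed, until its flange lies flat on the housing all round. Go a little at a time, never letting the cup cock by more than about 10 degrees, and do not touch the other housing, whose cup is already home.

Things in the scene. Friction and masses are not known exactly. Their poses are not given: they have to be found in the camera images.
- cup: Steel bearing cup to seat: flange ring 100 mm across, 56 mm bore, 8 mm thick, on a tube started in the bore of a round dark steel housing (110 mm across, foot 136 mm, fixed, top face 60 mm above the deck). Origin: centre of the flange's underside, z up the axis; 60 mm above the deck when home, 80 to 86 mm at the start. It only slides down its bore and tilts in it, and stays where it is left.
- pad_blue (a point): Blue tapping pad (cup_c0 in the rules) on the cup's flange, 38.5 mm from the axis on the cup's +y side; 30 mm (x, around the rim) by 20 mm (y, radial), 5 mm thick. This point: centre of its top face, 73 mm above the deck when home. Pushing one pad lowers it while the other stays or rises a little: 10 mm height difference is 7.5 degrees; one pad pushed right home alone cocks the cup too far.
- pad_yellow (a point): Yellow tapping pad (cup_c1 in the rules), same size, opposite the blue one (cup's -y side, 77 mm from it). This point: centre of its top face, 73 mm above the deck when home. Either pad resists like a stiff greased fit, 4 to 10 N at 30 mm/s and more if pushed faster, until the flange meets the housing's rigid top.
- unit2: The other, finished housing (bystander), which looks the same with a cup and two pads, but its flange already lies flat on the housing. Origin: centre of its underside on the deck; 136 mm across, 73 mm high over all. Not to be touched.
Things that resemble listed ones, but are neither listed nor needed, are in the scene too. What is shaped like the part that bears cup but red is not meant.

How it is judged:
By the outcome, as a careful person would: the job done as asked, in the order asked, and still so for the second after the job is handed in, with the robot touching nothing.
It also fails if it takes over 48 s, if anything falls off the work surface, if the arm or the gripper's body presses on something with over 40 N, if the wrist force passes 120 N, or if a joint passes its speed limit or range.

## Robot

A 6-joint arm with a two-finger parallel gripper is mounted at the origin on the work surface. World frame = base frame: x ahead of the robot, y to its left, z up, the work surface at z = 0. Lengths are in mm, angles in rad, forces in N, time in s.
With the tool pointing down it reaches from about 275 to 750 mm from the base axis. Payload 10.2 kg.
Tool frame: the origin (TCP) lies midway between the tips of the shut fingers; the grasp point (between the pads) lies manip.grip_point_offset behind it (manip.grip_point_offset is the distance from the TCP to the grasp point, in mm); z points along the fingers, y is the direction in which the jaws open and shut (so a half turn about z gives the same grasp; the last joint's range is limited). The gripper opens to 88 mm and grips with 3 to 60 N. Pads are 18 mm wide; open, the fingers measure 123 mm over their backs; the gripper's body (75 mm by 187 mm) begins 45 mm behind the grasp point.
Start: joints at [-1.446, 0.313, 1.498, -0, 1.331, -0.223], TCP at [178.923, -493.576, 238.72] pointing down, gripper open.
Joint ranges: [-2.94, 2.94], [-0.97, 2.17], [0.19, 2.56], [-1.23, 4.37], [0.02, 3.11], [-2.88, 2.88]. Speed limits (rad/s): [2.39, 2.39, 3.01, 3.14, 3.14, 3.14].

## Interface

Orientations are given as a unit quaternion [w, x, y, z].
In Python, from station import manip gives the robot as it stands.
- The arm moves only by the tool servo_tool, never from a script. Its arguments are lists of equal length, an entry for each row: "xyz": the shift along the tool's x, y, z in m, a list of three; "turn": the turn about the tool's z in rad; "hand": the opening, from -1 (shut) to 1 (fully open). A call has 1 to 20 rows; each row is the pose to reach, as a shift and turn from the pose commanded when the call began, along the tool's axes at that moment; what a row does not reach only later rows make up. A row lasts 1/8 s, in which the tool goes at most 62.5 mm and 10.7 degrees, less where a joint would pass 70% of its speed; a pose out of reach is approached as far as the arm can. A call with a gripper value outside its range is refused whole. The fingers move at their own pace and stop on an object; "squeeze" is the grip in N (left out, the last holds). Time passes only in rows, so rows that repeat a pose let the fingers close. It gives the time, the measured TCP pose, the force and the opening at its end, in the units of the state.
- manip.observe(): the state, without advancing time (a new reading comes with each control period).
- manip.get_image(name): name is "side" or "top" or "wrist"; returns (picture, depth): 480x640x3 uint8, red, green, blue; 480x640 float32, mm along the optical axis (not along the pixel's ray), 0 where there is no reading.
- manip.camera_model(name): a dict with "camera_matrix" (3x3 intrinsics, pixels), "camera_from_world" (4x4, takes a point from world to camera coordinates); the wrist camera has in their place "tool_from_camera" (4x4, takes a point from camera to tool coordinates, whose origin is the TCP and whose axes are the flange's). Camera axes: x right, y down, z forward; pixel columns grow to the right and rows downward; lengths in mm; the calibration is good to about 2 mm. A picture is of the moment at which its call begins: read the wrist's pose just before it. camera_model takes no time and is no camera call.
- manip.close_job(): hands the job in, once; it reports no verdict.
The state is a dict: "clock": time; "joint_positions": joint angles; "joint_velocities": joint speeds; "joint_torque": joint torques, N m; "tool_pos": TCP position; "ee_rot": TCP orientation; "ft_force": force on the tool from outside, world axes, zero at the start; "wrist_torque": the same for the moment, N m; "opening": finger opening in mm.
Only numpy, scipy, OpenCV 4.12 (cv2) and the standard library are available. Lean on these libraries where they do the work, as an engineer would, in place of code of your own. Each camera call takes 0.05 s, during which the arm holds its last target.

## Working session

There is one attempt and no reset: what is moved stays moved. The work goes in short steps, Python scripts to look and compute and a tool call to move; the robot and the scene stay as the last step left them, time stands still between calls to the robot, and variables do not carry over. Pictures are saved under pics/ and viewed, and the job is handed in when it is done.

Besides the shell and the picture viewer there is one more tool, called after "Emit:" by a JSON object that holds its "api" and its "payload". servo_tool: Moves the arm, as the interface text tells. Its arguments: {"type":"object","properties":{"xyz":{"type":"array"},"turn":{"type":"array"},"hand":{"type":"array"},"squeeze":{"type":"number"}},"required":["xyz","turn","hand"]}

```bash
mkdir -p pics
python3 - <<'E'
from station import manip
import cv2,pickle
s=manip.observe();print(s['clock'],s['tool_pos'],s['ee_rot'],s['opening'],manip.grip_point_offset)
for n in ["top","side"]:
    im,d=manip.get_image(n);cv2.imwrite(f'pics/{n}0.png',im[:,:,::-1]);pickle.dump((im,d,manip.camera_model(n)),open(f'{n}0.pkl','wb'))
E
```

```text
0.0 [ 178.89999647 -493.3137035   238.15161255] [-6.52353508e-04  9.84912615e-01  1.73051189e-01  1.65862408e-05] 88.10532981468776 18.700000000000003
```

View pics/top0.png

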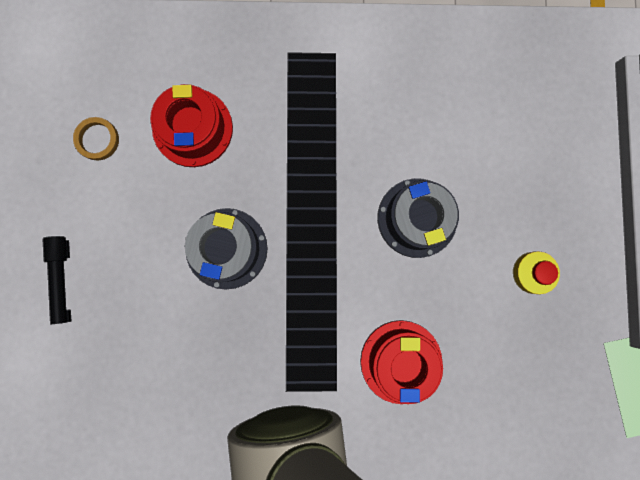

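View pics/side0.png

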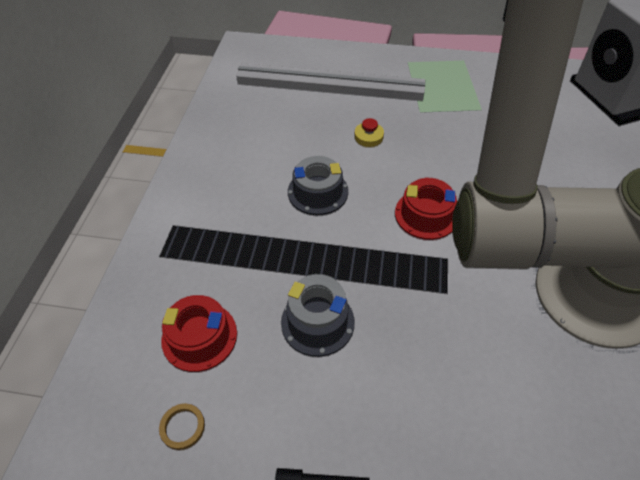

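Two grey housings show in the top view, at about (220,247) and (420,215). The side view has them at (318,312) and (318,183). I'll measure the pad heights to see which cup stands proud.

```bash
cat > h.py <<'E'
import numpy as np,cv2
def back(u,v,z,m):
    K=np.array(m['camera_matrix']);T=np.linalg.inv(np.array(m['camera_from_world']))
    p=np.stack([(u-K[0,2])/K[0,0]*z,(v-K[1,2])/K[1,1]*z,z,np.ones_like(z)])
    return (T@p)[:3].T
def onplane(u,v,h,m):
    T=np.linalg.inv(np.array(m['camera_from_world']));K=np.array(m['camera_matrix'])
    r=T[:3,:3]@np.linalg.solve(K,[u,v,1]);o=T[:3,3];return o+r*(h-o[2])/r[2]
def blobs(im,amin=60):
    hsv=cv2.cvtColor(im,cv2.COLOR_RGB2HSV);out=[]
    for c,lo,hi in (('blue',(105,120,60),(125,255,255)),('yellow',(22,120,100),(35,255,255))):
        mk=cv2.inRange(hsv,lo,hi);n,l,st,ce=cv2.connectedComponentsWithStats(mk)
        for i in range(1,n):
            if st[i,4]>amin: out.append((c,ce[i],st[i,4],l==i))
    return out
E
python3 - <<'E'
from h import *;import pickle
for n in ['top','side']:
    im,d,m=pickle.load(open(n+'0.pkl','rb'))
    print(n,'cam',np.linalg.inv(m['camera_from_world'])[:3,3])
    for c,ce,a,mk in blobs(im):
        mk=cv2.erode(mk.astype(np.uint8),np.ones((3,3)))>0
        v,u=np.nonzero(mk&(d>0))
        if len(u)<5: continue
        P=back(u.astype(float),v.astype(float),d[v,u].astype(float),m)
        print(c,ce.round(1),a,np.median(P,0).round(1),P[:,2].std().round(1))
    if n=='top':
        for uv in [(150,300),(350,200),(500,350)]:
            print(back(np.array([uv[0]*1.]),np.array([uv[1]*1.]),np.array([float(d[uv[1],uv[0]])]),m).round(1))
E
```

```text
top cam [474.61090127  12.00604382 816.41002083]
blue [182.9 138.7] 234 [684.2 202.1  74.9] 1.3
blue [419.1 189.4] 245 [ 606.5 -167.9   74.8] 1.2
blue [210.5 270.6] 285 [478.2 150.8  95.7] 1.2
blue [409.7 395.1] 252 [ 291.1 -148.7   74.2] 1.4
yellow [181.7  90.8] 237 [760.7 205.9  74.9] 1.3
yellow [223.3 220.3] 271 [554.2 133.7  95.7] 1.3
yellow [434.6 236.2] 247 [ 533.  -191.1   74.5] 1.3
yellow [534.6 272.6] 907 [ 475.7 -365.1   23.5] 1.3
yellow [410.  343.9] 246 [ 367.3 -150.1   74.3] 1.3
[[430.4 268.8   0.7]]
[[ 6.005e+02 -6.620e+01 -2.000e-01]]
[[ 346.2 -318.5    1.4]]
side cam [424.90094075 608.01380015 868.19657915]
blue [299.3 172.1] 94 [ 603.4 -166.9   73.6] 1.3
blue [449.6 195.4] 98 [ 288.1 -146.6   73.9] 1.2
blue [337.4 304.2] 183 [477.  152.1  94.7] 1.3
blue [213.8 320. ] 168 [681.9 201.4  73.2] 1.3
yellow [368.6 134. ] 308 [ 472.2 -364.6   22.5] 1.7
yellow [335.  168.5] 87 [ 530.1 -188.9   73.2] 1.3
yellow [411.9 190.9] 101 [ 364.6 -149.2   73.8] 1.4
yellow [296.1 289.8] 152 [551.4 134.4  94.8] 1.3
yellow [170.  316.1] 167 [758.4 206.   73.2] 1.5
```

The left cup is the proud one. Its pads are blue at (477.5,151.5) and yellow at (553,134), with tops at about 94.5. I'll move over its centre with the fingers shut and the tool's x axis along the pad line.

Emit:
{"api": "servo_tool", "payload": {"xyz": [[0.035, -0.032, 0], [0.075, -0.068, 0], [0.115, -0.104, 0], [0.155, -0.14, 0], [0.195, -0.176, 0], [0.235, -0.212, 0], [0.275, -0.248, 0], [0.315, -0.284, 0], [0.355, -0.32, 0.01], [0.395, -0.356, 0.02], [0.435, -0.392, 0.03], [0.475, -0.428, 0.04], [0.51, -0.46, 0.05], [0.533, -0.4835, 0.06], [0.533, -0.4835, 0.068], [0.533, -0.4835, 0.068], [0.533, -0.4835, 0.068]], "turn": [0.04, 0.08, 0.12, 0.16, 0.2, 0.24, 0.28, 0.32, 0.36, 0.4, 0.44, 0.48, 0.52, 0.56, 0.576, 0.576, 0.576], "hand": [-1, -1, -1, -1, -1, -1, -1, -1, -1, -1, -1, -1, -1, -1, -1, -1, -1], "squeeze": 20}}

```text
clock: 2.22
tool_pos: [515.2, 141.7, 171.2]
ee_rot: [0.0, 0.993, -0.114, 0.0]
ft_force: [0.4, 0.0, 1.0]
opening: 0.1
```

Run:
```python
from station import manip
from h import *;import cv2,pickle
from scipy.spatial.transform import Rotation as R
s=manip.observe();print(s['clock'],s['tool_pos'],s['ee_rot'],s['opening'],s['ft_force'],s['joint_positions'])
im,d=manip.get_image('wrist');cv2.imwrite('pics/w1.png',im[:,:,::-1]);m=manip.camera_model('wrist')
w,x,y,z=s['ee_rot'];T=np.eye(4);T[:3,:3]=R.from_quat([x,y,z,w]).as_matrix();T[:3,3]=s['tool_pos'];print(T.round(3))
m['camera_from_world']=np.linalg.inv(T@np.array(m['tool_from_camera']))
for c,ce,a,mk in blobs(im):
    v,u=np.nonzero(cv2.erode(mk.astype(np.uint8),np.ones((5,5)))&(d>0))
    if len(u)<5: continue
    P=back(u.astype(float),v.astype(float),d[v,u].astype(float),m);print(c,ce.round(),a,np.median(P,0).round(1),((P.max(0)+P.min(0))/2).round(1))
```

```text
2.225 [515.17782137 141.68343981 171.19831532] [ 1.42386723e-05  9.93447100e-01 -1.14292601e-01  2.47851239e-04] 0.08331060332056328 [0.44742745 0.01882208 1.00684603] [ 4.90129273e-02  3.94465882e-01  1.56696744e+00 -1.17699787e-04
  1.17967488e+00  1.84893992e+00]
[[ 9.74000e-01 -2.27000e-01  0.00000e+00  5.15178e+02]
 [-2.27000e-01 -9.74000e-01 -0.00000e+00  1.41683e+02]
 [ 0.00000e+00 -0.00000e+00 -1.00000e+00  1.71198e+02]
 [ 0.00000e+00  0.00000e+00  0.00000e+00  1.00000e+00]]
yellow [318. 181.] 2088 [553.9 133.5  93.9] [553.9 133.5  93.7]
yellow [279. 398.] 221 [542.8 142.9 254.9] [543.9 142.5 253.6]
yellow [361. 418.] 379 [536.5 129.5 256.1] [537.  129.4 256.1]
yellow [279. 437.] 161 [538.4 143.7 256.3] [537.8 143.8 256.1]
```

Emit:
{"api": "servo_tool", "payload": {"xyz": [[-0.02, -0.001, 0.02], [-0.0385, -0.001, 0.04], [-0.0385, -0.001, 0.058], [-0.0385, -0.001, 0.068], [-0.0385, -0.001, 0.072], [-0.0385, -0.001, 0.0745], [-0.0385, -0.001, 0.077], [-0.0385, -0.001, 0.079], [-0.0385, -0.001, 0.081], [-0.0385, -0.001, 0.081]], "turn": [0, 0, 0, 0, 0, 0, 0, 0, 0, 0], "hand": [-1, -1, -1, -1, -1, -1, -1, -1, -1, -1]}}

```text
clock: 3.52
tool_pos: [477.9, 152.4, 89.8]
ee_rot: [-0.0, 0.994, -0.114, -0.0]
ft_force: [-0.8, 0.8, 1.7]
opening: 0.4
```

```bash
cat > look.py <<'E'
from station import manip
from h import *;import sys
s=manip.observe();print(s['clock'],s['tool_pos'].round(1) if hasattr(s['tool_pos'],'round') else s['tool_pos'],s['ft_force'])
im,d=manip.get_image('side');m=manip.camera_model('side');cv2.imwrite('pics/'+sys.argv[1]+'.png',cv2.resize(im[220:420,200:440,::-1],None,fx=3,fy=3))
for c,ce,a,mk in blobs(im,20):
    v,u=np.nonzero(cv2.erode(mk.astype(np.uint8),np.ones((3,3)))&(d>0))
    if len(u)<5: continue
    P=back(u.astype(float),v.astype(float),d[v,u].astype(float),m);q=np.median(P,0)
    if 440<q[0]<590 and q[1]>80: print(c,ce.round(),a,q.round(1))
E
python3 look.py s1
```

```text
3.525 [477.9 152.4  89.8] [-0.81764861  0.79336692  1.72657446]
yellow [297. 290.] 156 [550.4 134.1  93.2]
```

View pics/s1.png

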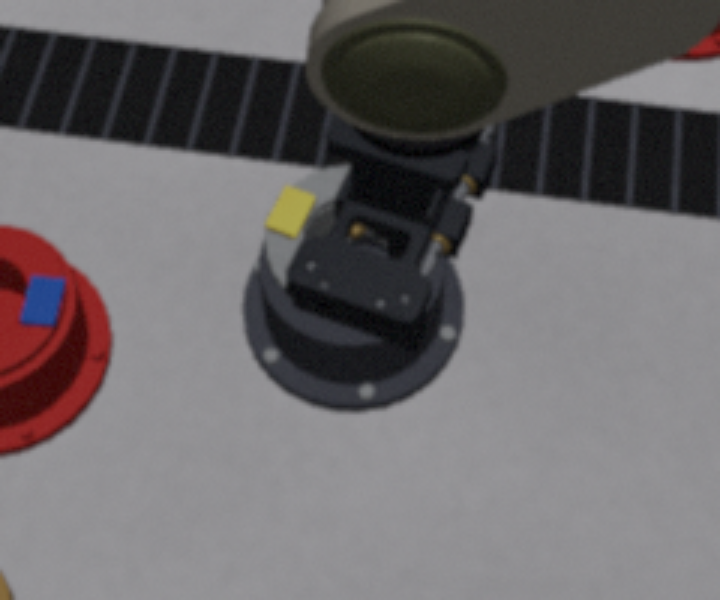

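Fingers sit on the blue pad at z 89.8, and the yellow pad is visible at crop (290,210). Next I'll hover over yellow and check the blue height.

Emit:
{"api": "servo_tool", "payload": {"xyz": [[0, 0, -0.008], [0, 0, -0.018], [0.03, 0, -0.022], [0.065, 0, -0.02], [0.0775, 0, -0.014], [0.0775, 0, -0.012]], "turn": [0, 0, 0, 0, 0, 0], "hand": [-1, -1, -1, -1, -1, -1]}}

```text
clock: 4.32
tool_pos: [553.0, 134.7, 101.1]
ee_rot: [0.0, 0.993, -0.114, -0.001]
ft_force: [0.5, 0.9, -0.6]
opening: 0.4
```

```bash
python3 look.py s2
```

```text
4.325 [553.  134.7 101.1] [ 0.51962049  0.94123304 -0.56628527]
blue [338. 306.] 180 [476.5 151.9  89.6]
yellow [299. 293.] 43 [547.9 144.6  93. ]
```

View pics/s2.png

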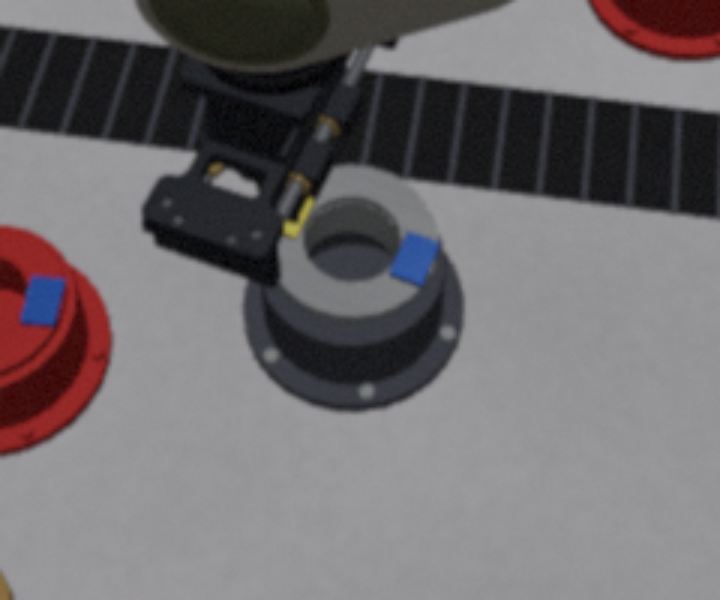

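The blue pad (crop (415,258)) is down to 89.6 and yellow is still around 94. Now I'll push yellow to about 84.5, then go back over blue.

Emit:
{"api": "servo_tool", "payload": {"xyz": [[0, 0, 0.005], [0, 0, 0.008], [0, 0, 0.0105], [0, 0, 0.013], [0, 0, 0.015], [0, 0, 0.0165], [0, 0, 0.0165], [0, 0, 0.008], [0, 0, -0.004], [-0.03, 0, -0.006], [-0.065, 0, -0.006], [-0.0775, 0, -0.003], [-0.0775, 0, 0]], "turn": [0, 0, 0, 0, 0, 0, 0, 0, 0, 0, 0, 0, 0], "hand": [-1, -1, -1, -1, -1, -1, -1, -1, -1, -1, -1, -1, -1]}}

```text
clock: 6.0
tool_pos: [478.2, 152.4, 102.0]
ee_rot: [-0.0, 0.994, -0.114, 0.0]
ft_force: [0.8, -0.1, -0.0]
opening: 0.3
```

```bash
python3 look.py s3
```

```text
6.0 [478.2 152.4 102. ] [ 0.80649856 -0.08074311 -0.00877127]
yellow [296. 293.] 149 [551.9 133.8  84.5]
```

Emit:
{"api": "servo_tool", "payload": {"xyz": [[0, 0, 0.006], [0, 0, 0.0095], [0, 0, 0.012], [0, 0, 0.0145], [0, 0, 0.017], [0, 0, 0.0195], [0, 0, 0.021], [0, 0, 0.021], [0, 0, 0.012], [0, 0, 0], [0.03, 0, -0.002], [0.065, 0, 0], [0.0775, 0, 0.002], [0.0775, 0, 0.004]], "turn": [0, 0, 0, 0, 0, 0, 0, 0, 0, 0, 0, 0, 0, 0], "hand": [-1, -1, -1, -1, -1, -1, -1, -1, -1, -1, -1, -1, -1, -1]}}

```text
clock: 7.8
tool_pos: [553.3, 134.7, 97.6]
ee_rot: [-0.0, 0.993, -0.114, -0.0]
ft_force: [0.1, -0.0, 0.8]
opening: 0.6
```

```bash
python3 look.py s4
```

```text
7.8 [553.3 134.7  97.6] [ 0.12694049 -0.02146165  0.80717304]
blue [338. 309.] 180 [476.5 151.7  80.3]
yellow [299. 295.] 70 [547.2 141.4  83.6]
```

Emit:
{"api": "servo_tool", "payload": {"xyz": [[0, 0, 0.006], [0, 0, 0.011], [0, 0, 0.0135], [0, 0, 0.016], [0, 0, 0.0185], [0, 0, 0.0205], [0, 0, 0.0205], [0, 0, 0.012], [0, 0, 0], [-0.03, 0, -0.002], [-0.065, 0, 0], [-0.0775, 0, 0.002], [-0.0775, 0, 0.004]], "turn": [0, 0, 0, 0, 0, 0, 0, 0, 0, 0, 0, 0, 0], "hand": [-1, -1, -1, -1, -1, -1, -1, -1, -1, -1, -1, -1, -1]}}

```text
clock: 9.48
tool_pos: [478.2, 152.4, 94.2]
ee_rot: [-0.0, 0.994, -0.114, 0.0]
ft_force: [0.5, 0.6, -0.2]
opening: 0.7
```

```bash
python3 look.py s5
```

```text
9.475 [478.2 152.4  94.2] [ 0.54059267  0.58728137 -0.22768735]
yellow [296. 295.] 152 [551.9 134.3  77. ]
```

Emit:
{"api": "servo_tool", "payload": {"xyz": [[0, 0, 0.006], [0, 0, 0.011], [0, 0, 0.0135], [0, 0, 0.016], [0, 0, 0.018], [0, 0, 0.0195], [0, 0, 0.0205], [0, 0, 0.0205]], "turn": [0, 0, 0, 0, 0, 0, 0, 0], "hand": [-1, -1, -1, -1, -1, -1, -1, -1]}}

```text
clock: 10.52
tool_pos: [477.9, 152.4, 73.3]
ee_rot: [-0.0, 0.994, -0.114, -0.0]
ft_force: [-4.2, -0.1, 5.4]
opening: 0.4
```

Emit:
{"api": "servo_tool", "payload": {"xyz": [[0, 0, -0.008], [0, 0, -0.018], [0.03, 0, -0.02], [0.065, 0, -0.018], [0.077, 0, -0.014], [0.077, 0, -0.009], [0.077, 0, -0.005], [0.077, 0, -0.003], [0.077, 0, -0.0015], [0.077, 0, -0.0005], [0.077, 0, 0], [0.077, 0, 0.0005], [0.077, 0, 0.0005]], "turn": [0, 0, 0, 0, 0, 0, 0, 0, 0, 0, 0, 0, 0], "hand": [-1, -1, -1, -1, -1, -1, -1, -1, -1, -1, -1, -1, -1]}}

```text
clock: 12.15
tool_pos: [552.9, 135.0, 73.2]
ee_rot: [-0.0, 0.994, -0.114, 0.0]
ft_force: [-2.9, 0.5, 6.0]
opening: 0.4
```

```bash
python3 look.py s6
```

```text
12.15 [552.9 135.   73.2] [-2.87797732  0.47584578  5.99957622]
blue [337. 310.] 178 [477.2 151.6  74.3]
```

Emit:
{"api": "servo_tool", "payload": {"xyz": [[0, 0, 0.0005], [0, 0, 0.001], [0, 0, 0.001]], "turn": [0, 0, 0], "hand": [-1, -1, -1]}}

```text
clock: 12.58
tool_pos: [553.0, 135.0, 72.9]
ee_rot: [-0.0, 0.994, -0.114, 0.0]
ft_force: [-6.3, 0.4, 13.4]
opening: 0.3
```

Force held at 13 N when static, so yellow is on the stop. Back to blue, pushed to the same level.

Emit:
{"api": "servo_tool", "payload": {"xyz": [[0, 0, -0.008], [0, 0, -0.018], [-0.03, 0, -0.02], [-0.065, 0, -0.018], [-0.077, 0, -0.014], [-0.077, 0, -0.008], [-0.077, 0, -0.004], [-0.077, 0, -0.002], [-0.077, 0, -0.001], [-0.077, 0, -0.0005], [-0.077, 0, 0], [-0.077, 0, 0.0005], [-0.077, 0, 0.0005]], "turn": [0, 0, 0, 0, 0, 0, 0, 0, 0, 0, 0, 0, 0], "hand": [-1, -1, -1, -1, -1, -1, -1, -1, -1, -1, -1, -1, -1]}}

```text
clock: 14.2
tool_pos: [478.5, 152.1, 72.8]
ee_rot: [0.0, 0.994, -0.114, 0.001]
ft_force: [-7.9, -2.2, 18.5]
opening: 0.5
```

```bash
python3 look.py s7
```

```text
14.2 [478.5 152.1  72.8] [-7.85636377 -2.20142412 18.54520155]
yellow [297. 296.] 159 [551.2 134.6  73.9]
```

Emit:
{"api": "servo_tool", "payload": {"xyz": [[0, 0, -0.008], [0, 0, -0.018], [0.03, 0, -0.02], [0.065, 0, -0.018], [0.077, 0, -0.014], [0.077, 0, -0.008], [0.077, 0, -0.004], [0.077, 0, -0.002], [0.077, 0, -0.001], [0.077, 0, -0.0005], [0.077, 0, 0], [0.077, 0, 0.0005], [0.077, 0, 0.0005]], "turn": [0, 0, 0, 0, 0, 0, 0, 0, 0, 0, 0, 0, 0], "hand": [-1, -1, -1, -1, -1, -1, -1, -1, -1, -1, -1, -1, -1]}}

```text
clock: 15.88
tool_pos: [552.3, 135.2, 72.8]
ee_rot: [0.0, 0.994, -0.114, -0.0]
ft_force: [-10.7, -0.7, 18.1]
opening: 0.6
```

Emit:
{"api": "servo_tool", "payload": {"xyz": [[0, 0, -0.01], [0, 0, -0.04], [0, 0, -0.09], [0, 0, -0.14], [0, -0.05, -0.15], [0, -0.1, -0.15], [0, -0.15, -0.15], [0, -0.15, -0.15]], "turn": [0, 0, 0, 0, 0, 0, 0, 0], "hand": [-1, -1, -1, -1, -1, -1, -1, -1]}}

```text
clock: 16.88
tool_pos: [586.4, 283.8, 220.1]
ee_rot: [-0.0, 0.994, -0.112, -0.0]
ft_force: [-0.8, -0.3, 0.1]
opening: 0.1
```

```bash
python3 look.py s8
python3 - <<'E'
from station import manip
from h import *
im,d=manip.get_image('top');m=manip.camera_model('top');cv2.imwrite('pics/t8.png',im[:,:,::-1])
for n in ('top','side'):
  if n=='side': im,d=manip.get_image('side');m=manip.camera_model('side')
  print(n)
  for c,ce,a,mk in blobs(im):
    v,u=np.nonzero(cv2.erode(mk.astype(np.uint8),np.ones((3,3)))&(d>0))
    if len(u)<5: continue
    P=back(u.astype(float),v.astype(float),d[v,u].astype(float),m);print(c,ce.round(),P.mean(0).round(2))
E
```

```text
16.875 [586.4 283.8 220.1] [-0.80606674 -0.30187148  0.14746431]
blue [337. 310.] 178 [477.1 151.6  73.9]
yellow [296. 296.] 161 [551.7 133.9  72.9]
top
blue [183. 139.] [684.23 201.98  74.79]
blue [419. 189.] [ 606.24 -167.88   74.62]
blue [213. 271.] [479.08 151.27  74.93]
blue [410. 395.] [ 291.1  -148.7    74.31]
yellow [182.  91.] [760.97 205.67  74.74]
yellow [226. 222.] [554.04 133.56  74.49]
yellow [435. 236.] [ 532.66 -191.16   74.34]
yellow [535. 273.] [ 476.44 -368.26   23.42]
yellow [410. 344.] [ 367.39 -149.96   74.42]
side
blue [337. 310.] [477.24 151.69  73.87]
blue [214. 323.] [680.17 208.34  73.21]
yellow [297. 296.] [551.71 134.47  73.32]
yellow [170. 316.] [758.47 205.88  73.03]
```

View pics/s8.png

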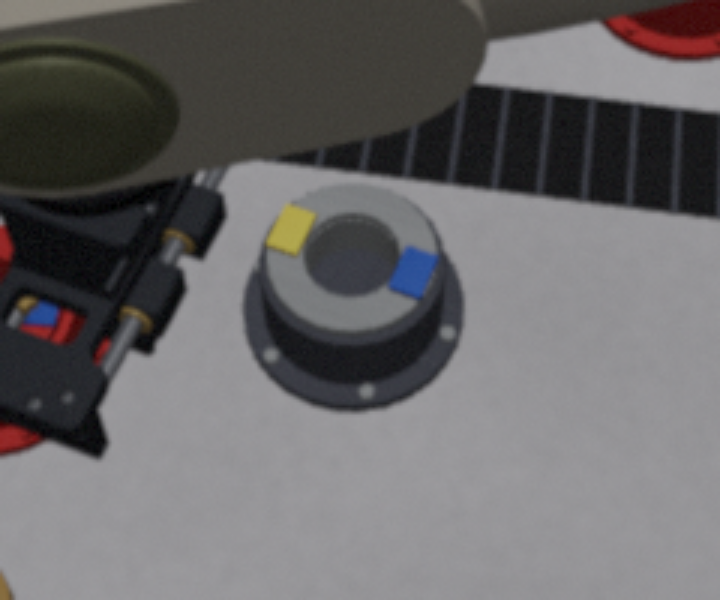

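The tilt check is down near the noise level, so I'll average some frames against the finished unit.

```bash
cat > avg.py <<'E'
from station import manip
from h import *
m=manip.camera_model('top');A={}
for k in range(12):
  im,d=manip.get_image('top')
  for c,ce,a,mk in blobs(im):
    v,u=np.nonzero(cv2.erode(mk.astype(np.uint8),np.ones((3,3)))&(d>0))
    if len(u)<5: continue
    P=back(u.astype(float),v.astype(float),d[v,u].astype(float),m);A.setdefault((c,round(ce[0]/9)),[]).append(P.mean(0))
for k,v in A.items(): print(k,np.mean(v,0).round(2),(np.std(v,0)/np.sqrt(len(v))).round(2))
E
python3 avg.py
```

```text
('blue', 20) [684.23 202.01  74.72] [0.01 0.01 0.04]
('blue', 47) [ 606.21 -168.     74.56] [0.01 0.02 0.02]
('blue', 24) [479.09 151.23  74.76] [0.01 0.02 0.02]
('blue', 46) [ 291.09 -148.67   74.24] [0.01 0.01 0.02]
('yellow', 20) [760.87 205.7   74.86] [0.02 0.01 0.03]
('yellow', 25) [554.07 133.6   74.35] [0.01 0.01 0.02]
('yellow', 48) [ 532.6  -191.02   74.43] [0.01 0.02 0.04]
('yellow', 59) [ 476.47 -368.21   23.41] [0.01 0.01 0.01]
('yellow', 46) [ 367.35 -149.98   74.27] [0.01 0.01 0.01]
```

Blue reads about 0.3–0.4 mm high compared with the home units. It's blue's turn, so I'll give it one more firm, slow tap.

Emit:
{"api": "servo_tool", "payload": {"xyz": [[-0.03, 0.05, 0], [-0.06, 0.1, 0], [-0.077, 0.15, 0.03], [-0.077, 0.15, 0.08], [-0.077, 0.15, 0.12], [-0.077, 0.15, 0.138], [-0.077, 0.15, 0.144], [-0.077, 0.15, 0.147], [-0.077, 0.15, 0.149], [-0.077, 0.15, 0.15], [-0.077, 0.15, 0.1505], [-0.077, 0.15, 0.151], [-0.077, 0.15, 0.151], [-0.077, 0.15, 0.151]], "turn": [0, 0, 0, 0, 0, 0, 0, 0, 0, 0, 0, 0, 0, 0], "hand": [-1, -1, -1, -1, -1, -1, -1, -1, -1, -1, -1, -1, -1, -1]}}

```text
clock: 19.38
tool_pos: [478.3, 152.5, 72.7]
ee_rot: [-0.0, 0.994, -0.114, 0.001]
ft_force: [-10.9, -1.8, 26.2]
opening: 0.3
```

Emit:
{"api": "servo_tool", "payload": {"xyz": [[0, 0, -0.01], [0, 0, -0.04], [0, 0, -0.09], [0, 0, -0.14], [0.03, -0.05, -0.15], [0.06, -0.1, -0.15], [0.077, -0.15, -0.15], [0.077, -0.15, -0.15]], "turn": [0, 0, 0, 0, 0, 0, 0, 0], "hand": [-1, -1, -1, -1, -1, -1, -1, -1]}}

```text
clock: 20.38
tool_pos: [587.4, 283.3, 218.7]
ee_rot: [-0.0, 0.994, -0.113, -0.0]
ft_force: [0.5, -0.8, -0.2]
opening: 0.6
```

```bash
python3 avg.py; python3 look.py s9
```

```text
('blue', 20) [684.21 202.01  74.74] [0.01 0.01 0.02]
('blue', 47) [ 606.23 -168.03   74.54] [0.01 0.02 0.03]
('blue', 24) [478.8  151.25  74.29] [0.01 0.02 0.03]
('blue', 46) [ 291.08 -148.67   74.24] [0.01 0.02 0.02]
('yellow', 20) [760.89 205.69  74.8 ] [0.01 0.01 0.03]
('yellow', 25) [553.95 133.49  74.81] [0.01 0.01 0.03]
('yellow', 48) [ 532.63 -190.98   74.49] [0.01 0.01 0.02]
('yellow', 59) [ 476.44 -368.21   23.42] [0.01 0.01 0.02]
('yellow', 46) [ 367.36 -149.97   74.28] [0.01 0.01 0.02]
20.975 [586.8 280.8 219.9] [-0.33994651 -0.05764553  0.05736512]
blue [337. 311.] 178 [476.8 151.7  73.2]
yellow [297. 296.] 157 [551.3 134.5  73.9]
```

The cup rocks by a few tenths of a millimetre under heavy presses. One lighter yellow tap, which is next in turn, should level it.

Emit:
{"api": "servo_tool", "payload": {"xyz": [[0, 0.05, 0], [0, 0.1, 0], [0, 0.15, 0.03], [0, 0.15, 0.08], [0, 0.15, 0.12], [0, 0.15, 0.138], [0, 0.15, 0.144], [0, 0.15, 0.147], [0, 0.15, 0.148], [0, 0.15, 0.149], [0, 0.15, 0.1493], [0, 0.15, 0.1493]], "turn": [0, 0, 0, 0, 0, 0, 0, 0, 0, 0, 0, 0], "hand": [-1, -1, -1, -1, -1, -1, -1, -1, -1, -1, -1, -1]}}

```text
clock: 22.52
tool_pos: [553.5, 134.9, 72.9]
ee_rot: [-0.0, 0.994, -0.114, 0.001]
ft_force: [-6.6, -1.3, 13.8]
opening: 0.4
```

Emit:
{"api": "servo_tool", "payload": {"xyz": [[0, 0, -0.01], [0, 0, -0.04], [0, 0, -0.09], [0, 0, -0.14], [0, -0.05, -0.15], [0, -0.1, -0.15], [0, -0.15, -0.15], [0, -0.15, -0.15]], "turn": [0, 0, 0, 0, 0, 0, 0, 0], "hand": [-1, -1, -1, -1, -1, -1, -1, -1]}}

```text
clock: 23.52
tool_pos: [586.7, 283.8, 220.6]
ee_rot: [-0.0, 0.994, -0.112, 0.0]
ft_force: [-0.5, 0.0, -1.1]
opening: 0.2
```

```bash
python3 avg.py; python3 look.py s10
```

```text
('blue', 20) [684.19 201.99  74.75] [0.01 0.01 0.02]
('blue', 47) [ 606.2  -167.98   74.55] [0.01 0.02 0.04]
('blue', 24) [479.09 151.27  74.72] [0.01 0.01 0.02]
('blue', 46) [ 291.05 -148.67   74.2 ] [0.01 0.02 0.02]
('yellow', 20) [760.91 205.69  74.85] [0.01 0.01 0.02]
('yellow', 25) [554.06 133.59  74.35] [0.01 0.01 0.01]
('yellow', 48) [ 532.64 -191.02   74.44] [0.01 0.01 0.02]
('yellow', 59) [ 476.43 -368.21   23.41] [0.01 0.01 0.01]
('yellow', 46) [ 367.36 -149.98   74.32] [0.01 0.01 0.01]
24.125 [586.9 280.8 220.5] [-0.07071738  0.06305014 -0.4196702 ]
blue [337. 310.] 175 [477.3 151.1  74. ]
yellow [296. 296.] 160 [551.6 134.6  73.4]
```

```bash
python3 -c "
from station import manip
manip.close_job()"
```

```text
the job is handed in; nothing more can be done
```

The proud cup is tapped down to its housing and the job is handed in at about 24 s. One check disagreed slightly: the flange still shows about 0.3–0.4° of tilt.

**What I did:** I found the proud cup at about (515, 142) and tapped its pads with shut fingers, strictly blue, yellow, blue, yellow and so on, ten taps in all. I took the drops in small steps, so the pads never differed by more than about 5–6 mm, or roughly 4° of tilt.

**Last checks:**
- **Height:** the last four taps each ended on a firm stop at pad height 72.7–72.9 mm, with 14–26 N vertical force. After averaging, both pads read within about 0.3 mm of pads known to be home.
- **Tilt:** blue reads about 0.3 mm high and yellow about 0.1 mm low. The cup rocks by that much each time the opposite pad is pressed, and the final levelling tap on yellow did not remove it. I took it as play in the seat and left it.
- **Other housing:** its pads read the same before and after to within 0.4 mm, and I never moved near it. The arm ended clear, about 150 mm off to the side with no contact force.

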